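# Close a fermenting jar: weight, lid, airlock, dust cap

### The arm

A 6-joint arm with a two-finger parallel gripper is mounted at the origin on a cart in front of the work surface, level with it; the furniture and walls round the work are solid. World frame = base frame: x ahead of the robot, y to its left, z up, the work surface at z = 0. Lengths are in m, angles in rad, forces in N, time in s.
With the tool pointing down it reaches from about 0.25 to 0.8 m from the base axis. Payload 8.5 kg.
Tool frame: the origin (TCP) lies between the finger pads; the fingertips stand 8 mm ahead of it and the grasp point (between the pads) lies 11 mm behind it; z points along the fingers, y is the line along which they close (so a half turn about z gives the same grasp; the last joint's range is limited). The gripper opens to 85 mm and grips with 20 to 120 N. Pads are 22 mm wide; open, the fingers measure 114 mm over their backs; the gripper's body (76 mm by 85 mm) begins 54 mm behind the grasp point. The pads swing forward as they close: fully open they stand 13 mm farther back than shut.
Start: joints at [1.333, 0.238, -0.013, 1.319, 0, 1.571], TCP at [0.124, 0.51, 0.239] pointing down, gripper open.
Joint ranges: [-2.66, 2.66], [-1.03, 1.9], [-1.14, 1.46], [-1.82, 2.27], [-1.45, 1.34], [-3.14, 3.14]. Speed limits (rad/s): [2.22, 2.22, 2.79, 3.14, 3.14, 3.14].

### API

Orientations are given as [roll, pitch, yaw] about the fixed x, y, z axes, in that order (R = Rz(yaw) Ry(pitch) Rx(roll)).
In Python, from bench import r gives the robot as it stands. The module is installed in compiled form; this text tells all that it offers.
- The arm moves only by the tool arm_command, never from a script. Its argument "deltas" is one flat list of numbers, 5 for each row, row after row: the opening, from 0 (shut) to 1 (fully open), then the shift along the tool's x, y, z in units of 25 mm (1.0 is 25 mm), then the turn about the tool's z in rad. A call has 1 to 12 rows; each row shifts and turns the commanded pose from where the row before left it, along the tool's axes as they then stand; what a row does not reach is not made up. A row lasts 1/8 s, in which the tool goes at most 62.5 mm and 10.7 degrees, less where a joint would pass 70% of its speed; a pose out of reach is approached as far as the arm can. A call is refused whole if a number of a shift passes 1 or a number of a turn 0.188, either way. A call with a gripper value outside its range is refused whole. The fingers move at their own pace and stop on an object; "force" is the grip in N (left out, the last holds). Time passes only in rows, so rows that do not move let the fingers close. It gives the time, the measured TCP pose, the force, the opening and the grip force at its end, in the units of the state.
- r.get_state(): the state, without advancing time (a new reading comes with each control period).
- r.read_camera(name): name is "scene" or "top" or "wrist"; returns a dict with "image" (384x512x3 uint8, blue, green, red), "fx", "fy", "cx", "cy" (pixels), "R" (3x3) and "t" (3): a world point X has camera coordinates R X + t; the wrist camera has in their place "T_tool_cam" (4x4, takes a point from camera to tool coordinates, whose origin is the TCP and whose axes are the flange's). Camera axes: x right, y down, z forward; pixel columns grow to the right and rows downward; lengths in m; the calibration is good to about 2 mm. The wrist camera is an equidistant fisheye: a pixel r from the principal point sees the ray r / f radians off the axis. A picture is of the moment at which its call begins: read the wrist's pose just before it. There is no depth.
- r.hand_in(): hands the job in; it is judged then, once.
The state is a dict: "time_s": time; "joints": joint angles; "qvel": joint speeds; "tau": joint torques, N m; "position": TCP position; "tcp_rot": TCP orientation; "wrist_force": force on the tool from outside, world axes, zero at the start; "moment": the same for the moment, N m; "gripper_width": finger opening in m; "finger_force": force on a finger pad.
Only numpy, scipy, OpenCV 4.12 (cv2) and the standard library are available. Lean on these libraries where they do the work, as an engineer would, in place of code of your own. Each camera call takes 0.05 s, during which the arm holds its last target. There are 200 camera calls.

### The job

Close up the jar of cherry tomatoes for fermenting, in this order: lower the blue stoneware weight gently into it onto the tomatoes, grip upward; put on the white lid that has the black rubber collar, fully down; work the clear airlock foot-first down into that collar (it is snug, so press and twist) until its shoulder rests on the collar; then set the orange dust cap on the airlock. The airlock goes into the lid only once the lid is on the jar. Leave the tomato jar standing where it is, and do not disturb the empty jar or the plain lid.

Things in the scene. Friction and masses are not known exactly. Their poses are not given: they have to be found in the camera images.
- jar_full: Open clear glass jar packed with red cherry tomatoes, loose, 0.95 kg. Origin: centre of its underside, z up along its axis. 94 mm across, rim at z = 115 mm. The tomatoes act as a flat bed, top at z = 73 mm. Neck (z 92 to 107) 87 mm across outside, tapering to 83 mm at the rim; mouth 74 mm across inside at the rim, 78 in the neck, 85 below.
- jar_spare: The same glass jar but empty, 94 mm across, 115 mm high. Origin: centre of its underside, z up along its axis. Not used: leave it alone. Mind the room: the wall shelf's front edge is at x = 0.58 m, 0.46 m above the worktop, and a tall wire rack of tins stands beyond x = 0.53 m right of y = -0.43 m.
- weight: Blue glazed stoneware fermenting weight, 0.16 kg, lying grip up. Origin: centre of its underside, z up along its axis. Disc 62 mm across, 14 mm thick; round grip 18 mm across in its middle from z = 14 to 34 mm: take it there. On the tomatoes its origin is 73 mm above the jar's and the grip's top 8 mm below the rim.
- lock_lid: White lid with raised black rubber collar, skirt down, 90 g. Origin: centre of its underside, z up along its axis. Skirt 102 mm across (95 inside), 18 deep; plate z 18 to 21; collar 48 across, z 21 to 39: grip it there. No thread: it drops over the neck, plate on rim, origin then 97 mm above the jar's. Socket 31 mm across, 18 deep; in it, at z = 34, four sprung rubber beads leave a 23 mm gap.
- plain_lid: White storage lid, 102 mm across, 22 mm high, flat top with two moulded rings, no collar. Origin: centre of its underside, z up along its axis. Not used: leave it alone. Fixed bystanders near the work: a spice jar 106 mm high at x 0.362, y 0.385 m and a red timer 54 mm high at x 0.385, y -0.07 m.
- airlock: Clear cup with red float, 60 g, standing. Origin: centre of its underside, z up along its axis. Foot 27 mm across, z 0 to 16, tapered to 20 at its end; flat shoulder at z = 16; barrel 41 across, z 16 to 60 (grip here), then 31 at the top, z = 70. Home: origin 23 mm above the lid's. Beads grip it over the last 10 mm: up to 15 N straight, less if turned; it stays where left.
- dust_cap: Orange plastic cap lying open side down, 25 g, 50 mm across below, 47 on top, 14 mm high. Origin: centre of its underside, z up along its axis. Inside 45 mm across, narrowing to 42; top 3 mm thick. It sits loosely on the airlock's top, its origin then 59 mm above the airlock's.
Not all that is in view belongs to the job. What is shaped like the weight but turquoise is not meant.

How it is judged:
On the way, in this order (a step that is already met when the one before it is completed fails the run):
1. the blue weight lies on the tomatoes inside the jar (z of weight in the frame of jar_full between 0.067 and 0.076 m and horizontal distance between weight and jar_full below 0.014 m and angle between weight's own z axis and vertical below 0.1 rad and contact force between weight and the fingers below 0.1 N), for 0.2 s.
2. the lid with the collar is fully down on the tomato jar, the weight under it (z of weight in the frame of jar_full between 0.067 and 0.076 m and horizontal distance between weight and jar_full below 0.014 m and angle between weight's own z axis and vertical below 0.1 rad and z of lock_lid in the frame of jar_full between 0.091 and 0.1 m and horizontal distance between lock_lid and jar_full below 0.008 m and angle between lock_lid's own z axis and vertical below 0.06 rad and contact force between lock_lid and the fingers below 0.1 N), for 0.2 s.
3. the airlock is fully home in the collar, shoulder down, with the lid on the jar (z of lock_lid in the frame of jar_full between 0.091 and 0.1 m and horizontal distance between lock_lid and jar_full below 0.008 m and angle between lock_lid's own z axis and vertical below 0.06 rad and z of airlock in the frame of lock_lid between 0.017 and 0.0255 m and horizontal distance between airlock and lock_lid below 0.004 m and angle between airlock's own z axis and vertical below 0.08 rad and contact force between airlock and the fingers below 0.1 N), for 0.2 s.
4. the dust cap sits on the airlock (z of airlock in the frame of lock_lid between 0.017 and 0.0255 m and horizontal distance between airlock and lock_lid below 0.004 m and angle between airlock's own z axis and vertical below 0.08 rad and z of dust_cap in the frame of airlock between 0.053 and 0.062 m and horizontal distance between dust_cap and airlock below 0.006 m and angle between dust_cap's own z axis and vertical below 0.1 rad), for 0.2 s.
At the end, for the whole second after the job is handed in: On the upright tomato jar, released and at rest: weight on the tomatoes (3 mm in height, 14 mm off axis), collared lid fully down (3 mm; 8 mm), airlock home in the collar (2.5 mm; 4 mm), dust cap down on the airlock (3 mm; 6 mm), each level within 0.06 to 0.1 rad (all of step 4 and z of weight in the frame of jar_full between 0.067 and 0.076 m and horizontal distance between weight and jar_full below 0.014 m and angle between weight's own z axis and vertical below 0.1 rad and z of lock_lid in the frame of jar_full between 0.091 and 0.1 m and horizontal distance between lock_lid and jar_full below 0.008 m and angle between each of lock_lid, jar_full's own z axis and vertical below 0.06 rad and linear speed of each of weight, lock_lid, airlock, dust_cap, jar_full below 0.02 m/s); the robot touches nothing.
It fails at once if the tomato jar is shifted by more than 40 mm or tipped (distance of jar_full from where it was at the start of the episode above 0.04 m or angle between jar_full's own z axis and vertical above 0.35 rad).
It fails at once if the empty jar is shifted by more than 40 mm or tipped (distance of jar_spare from where it was at the start of the episode above 0.04 m or angle between jar_spare's own z axis and vertical above 0.35 rad).
It fails at once if the plain lid is shifted by more than 40 mm or tipped (distance of plain_lid from where it was at the start of the episode above 0.04 m or angle between plain_lid's own z axis and vertical above 0.35 rad).
It fails at once if the stoneware weight is dropped: it moves faster than 0.6 m/s while inside the tomato jar (horizontal distance between weight and jar_full below 0.03 m and z of weight in the frame of jar_full between 0.02 and 0.11 m and linear speed of weight above 0.6 m/s).
It also fails if it takes over 128 s, if anything falls off the work surface, if the arm or the gripper's body presses on something with over 40 N, if the wrist force passes 120 N, or if a joint passes its speed limit or range.

## Working session

There is one attempt and no reset: what is moved stays moved. The work goes in short steps, Python scripts to look and compute and a tool call to move; the robot and the scene stay as the last step left them, time stands still between calls to the robot, and variables do not carry over. Pictures are saved under pics/ and viewed, at most 14 in all, crops included, and the job is handed in when it is done.

Besides the shell and the picture viewer there is one more tool, called after "Call:" in YAML: its name, and indented under it one key for each argument. arm_command: Moves the arm, as the interface text tells. Its arguments: {"type":"object","properties":{"deltas":{"type":"array","items":{"type":"number"}},"force":{"type":"number"}},"required":["deltas"]}

```bash
mkdir -p pics
cat > h.py <<'E'
import numpy as np, cv2, sys
from bench import r
from scipy.spatial.transform import Rotation as Ro
def snap(n,f):
    s=r.get_state(); c=r.read_camera(n); cv2.imwrite('pics/'+f,c['image']); return s,c
E
python3 - <<'E'
from h import *
import pickle
d={}
for n in('scene','top','wrist'):
    s,c=snap(n,n+'0.png'); d[n]=(s,c)
    print(n,{k:np.round(v,3).tolist() for k,v in c.items() if k!='image'})
pickle.dump(d,open('d0.pkl','wb'))
print(s)
E
```

```text
scene {'fx': 391.061, 'fy': 391.061, 'cx': 253.044, 'cy': 190.093, 'R': [[0.717, -0.697, -0.022], [-0.417, -0.402, -0.815], [0.559, 0.594, -0.578]], 't': [-0.332, 0.219, 1.182]}
top {'fx': 489.64, 'fy': 489.64, 'cx': 253.159, 'cy': 190.548, 'R': [[0.246, -0.969, 0.008], [-0.922, -0.237, -0.305], [0.298, 0.068, -0.952]], 't': [-0.102, 0.456, 1.554]}
wrist {'fx': 297.319, 'fy': 297.319, 'cx': 253.185, 'cy': 195.864, 'T_tool_cam': [[0.0, -0.945, -0.328, 0.084], [1.0, 0.0, -0.001, -0.001], [0.001, -0.328, 0.945, -0.135], [0.0, 0.0, 0.0, 1.0]]}
{'time_s': 0.1, 'joints': array([ 1.33298721e+00,  2.38719969e-01, -1.41526073e-02,  1.31919336e+00,
        2.47988780e-05,  1.57082125e+00]), 'qvel': array([-0.00194913, -0.00113236,  0.0023674 , -0.0012479 ,  0.00092307,
        0.00091452]), 'tau': array([-1.40328652e-04, -5.39717960e+01,  3.46998882e+01,  1.33827527e-02,
       -2.53881285e-05,  7.64436493e-06]), 'position': array([0.1235862 , 0.50988422, 0.23874908]), 'tcp_rot': array([-3.14032304e+00, -2.47672159e-05,  2.90375858e+00]), 'wrist_force': array([0.55166002, 0.39675992, 0.79234079]), 'moment': array([-0.02823507,  0.01010363,  0.0809312 ]), 'finger_force': 0.0, 'gripper_width': 0.08494174480254899}
```

Run:
```python
import cv2
for n in('scene','top'):
    cv2.imwrite(f'pics/{n}0b.png',cv2.resize(cv2.imread(f'pics/{n}0.png'),(800,600),interpolation=cv2.INTER_CUBIC))
```

```text
(no output)
```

View pics/top0b.png

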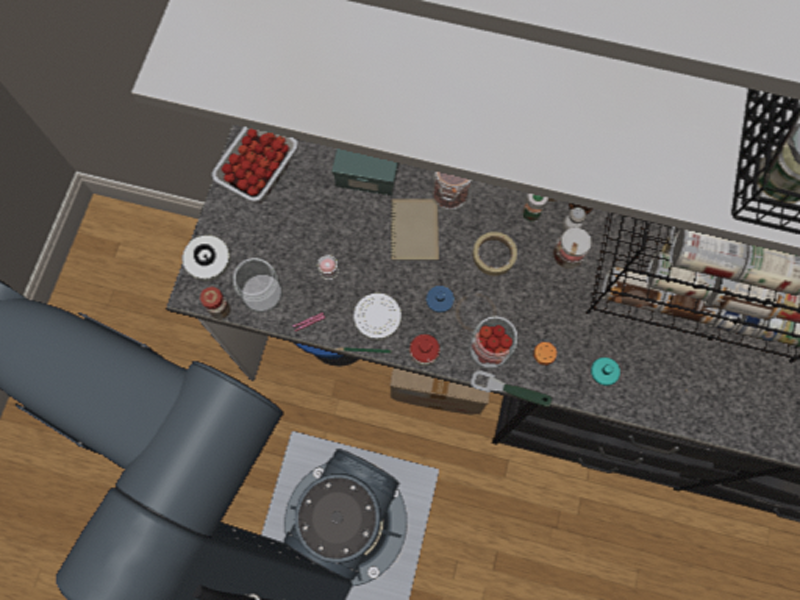

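View pics/scene0b.png

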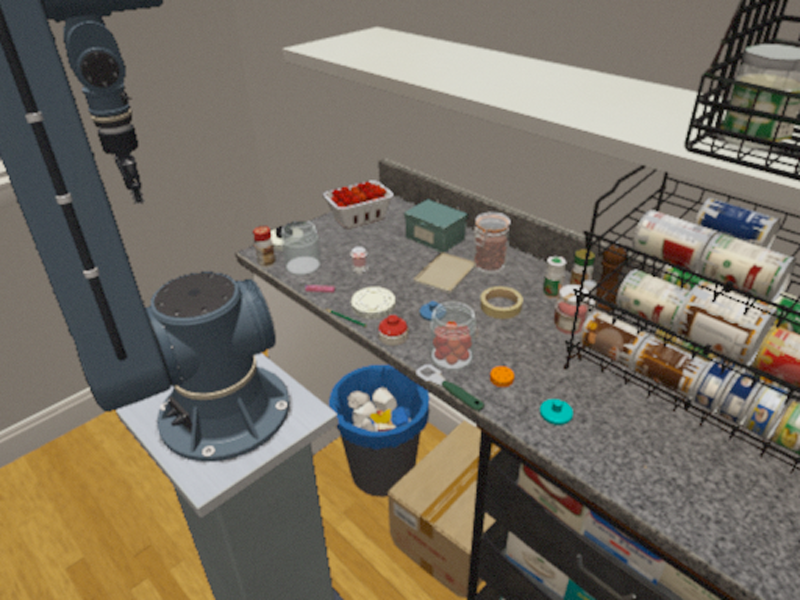

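Top view (800-wide): lock lid (206,254), spare jar (257,285), airlock (327,264), plain lid (378,315), blue weight (440,298), timer (424,348), full jar (493,342), dust cap (545,353). Scene view: lid half hidden behind the spare jar at about (280,237); airlock (359,260), weight (430,310), jar (452,335), cap (502,375).

```bash
cat >> h.py <<'E'
def ray(c,p):
    d=c['R'].T@np.array([(p[0]-c['cx'])/c['fx'],(p[1]-c['cy'])/c['fy'],1]); return -c['R'].T@c['t'],d/np.linalg.norm(d)
def wray(s,c,p):
    v=np.array([p[0]-c['cx'],p[1]-c['cy']]);a=np.hypot(*v);th=a/c['fx']
    d=np.r_[v/a*np.sin(th),np.cos(th)] if a>0 else np.array([0,0,1.])
    Rt=Ro.from_euler('xyz',s['tcp_rot']).as_matrix();T=c['T_tool_cam']
    return s['position']+Rt@T[:3,3],Rt@T[:3,:3]@d
def atz(rr,z): o,d=rr; return o+d*(z-o[2])/d[2]
def tri(rs):
    A=sum(np.eye(3)-np.outer(d,d) for o,d in rs);b=sum((np.eye(3)-np.outer(d,d))@o for o,d in rs)
    x=np.linalg.solve(A,b); return x,[np.linalg.norm((np.eye(3)-np.outer(d,d))@(x-o)) for o,d in rs]
def wproj(s,c,X):
    Rt=Ro.from_euler('xyz',s['tcp_rot']).as_matrix();T=c['T_tool_cam']
    q=T[:3,:3].T@(Rt.T@(np.asarray(X)-s['position'])-T[:3,3]);th=np.arctan2(np.hypot(*q[:2]),q[2])
    return q[:2]/np.hypot(*q[:2])*th*c['fx']+[c['cx'],c['cy']]
E
python3 - <<'E'
from h import *; import pickle
d=pickle.load(open('d0.pkl','rb'));t=d['top'][1];s=d['scene'][1]
P={'lid':((206,254),None,.039),'airlock':((327,262),(359,252),.07),'weight':((440,295),(431,303),.034),'jar rim':((496,336),(453,317),.115),'cap':((545,352),(502,374),.014),
'plain':((378,315),(373,299),.022),'spare':((255,278),(301,235),.115)}
for k,(a,b,z) in P.items():
    a=np.array(a)*.64;ra=ray(t,a);print(k,atz(ra,z).round(4),end=' ')
    if b: 
        rb=ray(s,np.array(b)*.64);x,e=tri([ra,rb]);print(atz(rb,z).round(4),x.round(4),np.round(e,4))
    else: print()
E
```

```text
lid [0.4719 0.4468 0.039 ] 
airlock [0.5097 0.1779 0.07  ] [0.4983 0.1636 0.07  ] [0.5135 0.1807 0.0565] [0.0009 0.0009]
weight [ 0.5094 -0.0752  0.034 ] [ 0.5013 -0.0785  0.034 ] [ 0.5094 -0.0738  0.0282] [0.0022 0.0022]
jar rim [ 0.4254 -0.2067  0.115 ] [ 0.4147 -0.2181  0.115 ] [ 0.4287 -0.2073  0.1019] [0.0007 0.0007]
cap [ 0.4464 -0.3242  0.014 ] [ 0.4431 -0.3281  0.014 ] [ 0.4479 -0.3249  0.0088] [0. 0.]
plain [0.4352 0.0453 0.022 ] [0.4307 0.0414 0.022 ] [0.4358 0.0462 0.0173] [0.0008 0.0008]
spare [0.423  0.3052 0.115 ] [0.4054 0.2699 0.115 ] [0.4321 0.3121 0.0872] [0.0011 0.0011]
```

Call:
arm_command:
  deltas: [1,0,0,0,-0.119,1,0,0,0,-0.119,1,-0.65,-1,0,0,1,-0.65,-1,0,0,1,-0.65,-1,0,0,1,-0.65,-1,0,0,1,-0.65,-1,0,0,1,-0.65,-1,0,0,1,-0.65,-1,0,0,1,-0.65,-1,0,0,1,-0.65,-1,0,0,1,-0.65,-1,0,0]
  force: 30

```text
time_s: 1.65
position: [0.2865, 0.2593, 0.2392]
tcp_rot: [-3.141, -0.0, -3.141]
wrist_force: [-0.2, 0.2, -0.0]
gripper_width: 0.0854
finger_force: 0.0
```

Call:
arm_command:
  deltas: [1,-0.65,-1,0,0,1,-0.65,-1,0,0,1,-0.65,-1,0,0,1,-0.65,-1,0,0,1,-0.65,-1,0,0,1,-0.65,-1,0,0,1,0,0,0,0,1,0,0,0,0]

```text
time_s: 2.65
position: [0.3834, 0.1103, 0.2391]
tcp_rot: [3.142, -0.001, 3.141]
wrist_force: [-0.5, 0.4, -0.3]
gripper_width: 0.0855
finger_force: 0.0
```

Run:
```python
from h import *; import pickle
s,c=snap('wrist','w1.png');pickle.dump((s,c),open('w1.pkl','wb'));print(s['position'],s['tcp_rot'],s['time_s'])
cv2.imwrite('pics/w1b.png',cv2.resize(c['image'],(800,600),interpolation=cv2.INTER_CUBIC))
```

```text
[0.38338645 0.11033299 0.239149  ] [ 3.14156843e+00 -6.98089330e-04  3.14122323e+00] 2.65
```

View pics/w1b.png

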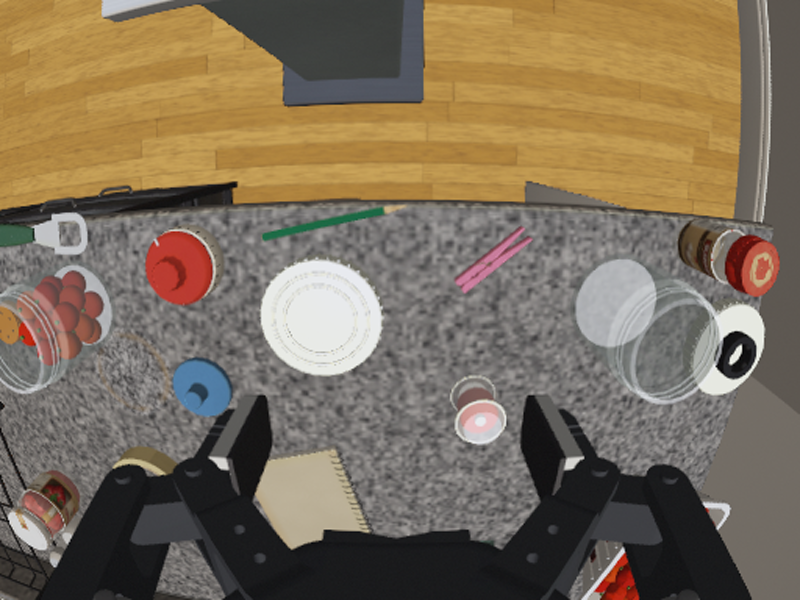

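Wrist view: weight grip top (195,395), airlock top (480,421), lid collar (737,354), spare rim (668,340), jar rim (28,340), timer knob (167,273).

Run:
```python
from h import *; import pickle
d=pickle.load(open('d0.pkl','rb'));t=d['top'][1];s,c=pickle.load(open('w1.pkl','rb'))
P={'lid':((206,254),(737,354),.039),'airlock':((327,262),(480,421),.07),'weight':((440,295),(195,395),.034),'jar rim':((496,336),(28,340),.115),
'plain':((378,315),(322,317),.022),'spare':((255,278),(668,340),.115),'timer':((424,347),(182,267),.054)}
for k,(a,b,z) in P.items():
    ra=ray(t,np.array(a)*.64);rb=wray(s,c,np.array(b)*.64);x,e=tri([ra,rb]);print(k,atz(ra,z).round(4),atz(rb,z).round(4),x.round(4),np.round(e[0],4))
```

```text
lid [0.4719 0.4468 0.039 ] [0.4652 0.4454 0.039 ] [0.47   0.4486 0.0356] 0.003
airlock [0.5097 0.1779 0.07  ] [0.4999 0.1753 0.07  ] [0.5203 0.1827 0.0391] 0.0007
weight [ 0.5094 -0.0752  0.034 ] [ 0.502  -0.0719  0.034 ] [ 0.51   -0.0761  0.0249] 0.0025
jar rim [ 0.4254 -0.2067  0.115 ] [ 0.4171 -0.1782  0.115 ] [ 0.4316 -0.209   0.0875] 0.0018
plain [0.4352 0.0453 0.022 ] [0.4306 0.0491 0.022 ] [0.4388 0.0464 0.0041] 0.0015
spare [0.423  0.3052 0.115 ] [0.4137 0.2967 0.115 ] [0.4262 0.3116 0.0937] 0.0031
timer [ 0.3822 -0.0691  0.054 ] [ 0.3786 -0.0538  0.054 ] [ 0.3875 -0.0686  0.0256] 0.0018
```

Call:
arm_command:
  deltas: [1,-0.6,-0.92,0.44,0,1,-0.6,-0.92,0.44,0,1,-0.6,-0.92,0.44,0,1,-0.6,-0.92,0.44,0,1,-0.6,-0.92,0.44,0,1,-0.6,-0.92,0.44,0,1,-0.6,-0.92,0.44,0,1,-0.6,-0.92,0.44,0,1,0,0,0,0,1,0,0,0,0]

```text
time_s: 3.95
position: [0.5034, -0.0728, 0.1514]
tcp_rot: [3.141, -0.001, -3.141]
wrist_force: [-0.3, 0.3, 0.2]
gripper_width: 0.0856
finger_force: 0.0
```

```bash
cat >> h.py <<'E'
import pickle
def look(tag):
    s,c=snap('wrist',tag+'.png');pickle.dump((s,c),open(tag+'.pkl','wb'));print(s['position'],s['tcp_rot'],s['time_s'])
    cv2.imwrite(f'pics/{tag}b.png',cv2.resize(c['image'],(800,600),interpolation=cv2.INTER_CUBIC)); return s,c
def mask(c,lo,hi,roi=None):
    h=cv2.cvtColor(c['image'],cv2.COLOR_BGR2HSV);m=cv2.inRange(h,np.array(lo),np.array(hi))
    n,l,st,ce=cv2.connectedComponentsWithStats(m); 
    return [(st[i].tolist(),ce[i].round(1).tolist()) for i in np.argsort(-st[1:,4])[:4]+1]
E
python3 - <<'E'
from h import *
s,c=look('w2')
print(mask(c,(98,80,30),(118,255,255)))
E
```

```text
[ 0.50335357 -0.07282461  0.15139131] [ 3.14135947e+00 -6.29746735e-04 -3.14066174e+00] 3.95
[([219, 158, 63, 61, 2950], [250.2, 187.9])]
```

View pics/w2b.png

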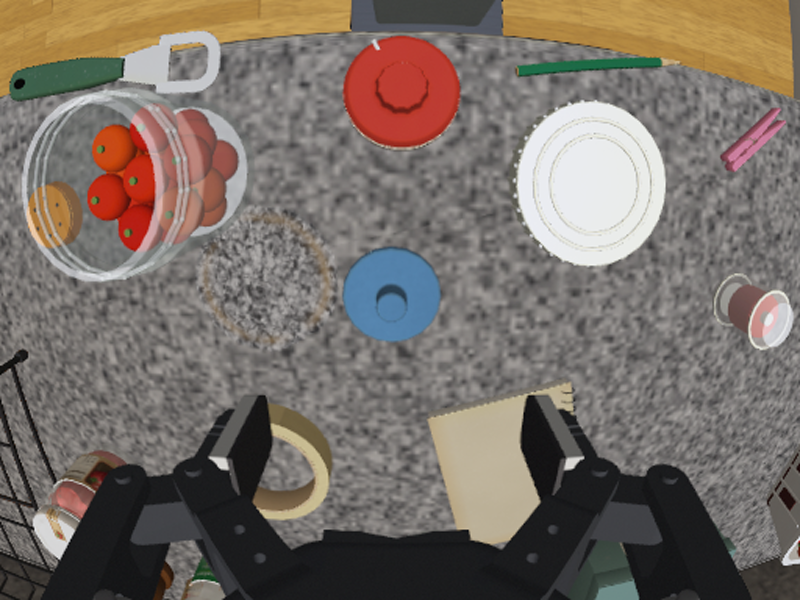

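Weight: grip top (391,307), disc top centre (391,293), 96 px across; jar rim about (103,185); timer knob (402,88); airlock top (770,318).

Run:
```python
from h import *
s,c=pickle.load(open('w2.pkl','rb'));s1,c1=pickle.load(open('w1.pkl','rb'))
for k,p,z,p1 in [('grip',(391,307),.034,(195,395)),('disc',(391,293),.013,(203,386)),('jar',(103,185),.115,None),('knob',(402,88),.054,(167,273)),('cap',(55,215),.012,None),('airtop',(770,318),.07,(480,421)),('plain',(591,183),.022,(322,317)),('discL',(343,293),.01,None),('discR',(440,293),.01,None)]:
    a=wray(s,c,np.array(p)*.64);print(k,atz(a,z).round(4),end=' ')
    if p1: x,e=tri([a,wray(s1,c1,np.array(p1)*.64)]);print(x.round(4),np.round(e[0],4))
    else:print()
```

```text
grip [ 0.5072 -0.0766  0.034 ] [ 0.5097 -0.0772  0.0233] 0.0013
disc [ 0.5054 -0.0768  0.013 ] [ 0.5084 -0.0767  0.0047] 0.0004
jar [ 0.4251 -0.1966  0.115 ] 
knob [ 0.3876 -0.071   0.054 ] [ 0.3858 -0.0715  0.0465] 0.001
cap [ 0.4453 -0.3191  0.012 ] 
airtop [0.502  0.1669 0.07  ] [0.5056 0.1771 0.061 ] 0.0002
plain [0.4329 0.0425 0.022 ] [0.4339 0.0472 0.012 ] 0.0005
discL [ 0.5063 -0.1069  0.01  ] 
discR [ 0.5063 -0.0462  0.01  ]
```

Call:
arm_command:
  deltas: [0.5,-0.15,-0.17,0,0,0.5,0,0,1,0,0.5,0,0,1,0,0.5,0,0,1,0,0.5,0,0,0.8,0,0.5,0,0,0.6,0,0.5,0,0,0.3,0,0.5,0,0,0.2,0,0.5,0,0,0.1,0,0.5,0,0,0,0]

```text
time_s: 5.25
position: [0.5077, -0.0781, 0.0265]
tcp_rot: [-3.141, 0.0, -3.141]
wrist_force: [0.1, -0.9, 0.7]
gripper_width: 0.0426
finger_force: 0.0
```

Call:
arm_command:
  deltas: [0,0,0,0,0,0,0,0,0,0,0,0,0,0,0,0,0,0,0,0,0,0,0,0,0]
  force: 40

```text
time_s: 5.88
position: [0.5078, -0.078, 0.0268]
tcp_rot: [-3.142, 0.001, -3.141]
wrist_force: [-0.9, 0.2, 6.3]
gripper_width: 0.0159
finger_force: 39.3
```

Call:
arm_command:
  deltas: [0,0,0,-0.4,0,0,0,0,-0.9,0,0,0,0,-1,0,0,0,0,-1,0,0,0,0,-1,0,0,0,0,-1,0,0,0,0,-1,0,0,0,0,-0.9,0,0,0,0,-0.5,0]

```text
time_s: 7.0
position: [0.5077, -0.0781, 0.2202]
tcp_rot: [-3.141, 0.001, -3.141]
wrist_force: [0.6, -0.9, -2.7]
gripper_width: 0.0159
finger_force: 39.4
```

Call:
arm_command:
  deltas: [0,0.55,-0.85,0,0,0,0.55,-0.85,0,0,0,0.55,-0.85,0,0,0,0.55,-0.85,0,0,0,0.55,-0.85,0,0,0,0.55,-0.85,0,0,0,0,0,0,0,0,0,0,0,0]

```text
time_s: 8.0
position: [0.4251, -0.2053, 0.2187]
tcp_rot: [3.141, -0.0, 3.141]
wrist_force: [0.7, -0.2, -2.0]
gripper_width: 0.0154
finger_force: 39.5
```

Run:
```python
from h import *
s,c=look('w3')
```

```text
[ 0.42507234 -0.20527721  0.21873913] [ 3.14134510e+00 -1.98530958e-04  3.14138929e+00] 8.0
```

View pics/w3b.png

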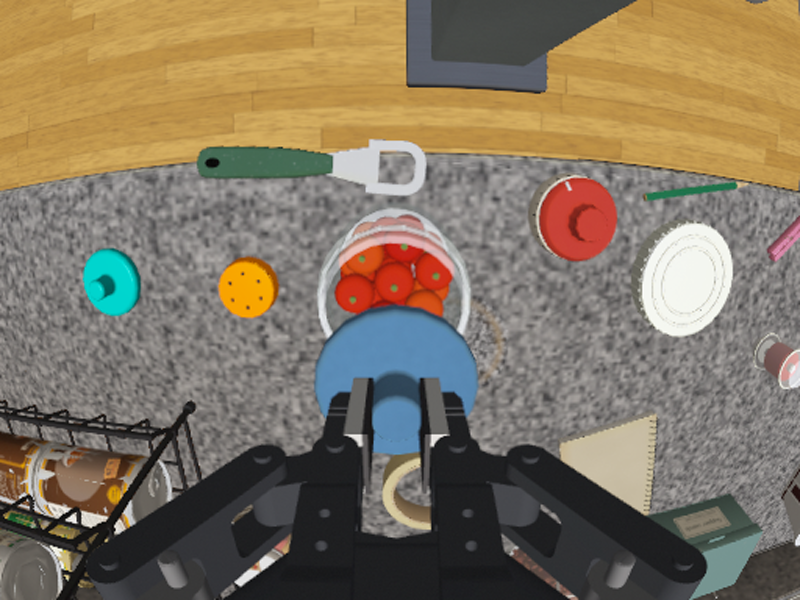

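Jar rim: left (318,297), right (470,297), near edge (394,226); dust cap (248,287); the weight is held level at (397,380).

```bash
python3 - <<'E'
from h import *
s,c=pickle.load(open('w3.pkl','rb'))
for k,p,z in [('L',(318,297),.112),('R',(470,297),.112),('near',(394,226),.115),('cap',(248,287),.012),('knob',(592,224),.054),('wgrip/disc left',(316,378),.202),('R',(477,378),.202)]:
    print(k,atz(wray(s,c,np.array(p)*.64),z).round(4))
for x0 in(.415,.42,.425,.43): print(x0,(wproj(s,c,(x0-.0415,-.203,.115))/.64).round(0),(wproj(s,c,(x0,-.203+.0425,.112))/.64).round(0))
E
python3 - <<'E'
import sys; sys.path.insert(0,'.')
import os; os.chdir('.')
from h import *
a=cv2.imread('pics/w3.png')[120:280,170:340];b=cv2.imread('pics/top0.png')[195:240,290:365]
cv2.imwrite('pics/cr.png',np.hstack([cv2.resize(a,(510,480),interpolation=3),cv2.resize(b,(288,480)[:1]+(173,),interpolation=3) if 0 else cv2.copyMakeBorder(cv2.resize(b,(285,171),interpolation=3),0,309,0,0,0)]))
E
```

```text
L [ 0.4194 -0.2492  0.112 ]
R [ 0.4194 -0.1654  0.112 ]
near [ 0.3798 -0.2072  0.115 ]
cap [ 0.4434 -0.3236  0.012 ]
knob [ 0.385  -0.0712  0.054 ]
wgrip/disc left [ 0.4218 -0.2359  0.202 ]
R [ 0.4218 -0.1761  0.202 ]
0.415 [402. 214.] [479. 289.]
0.42 [402. 223.] [479. 298.]
0.425 [402. 233.] [478. 307.]
0.43 [402. 242.] [478. 315.]
```

View pics/cr.png

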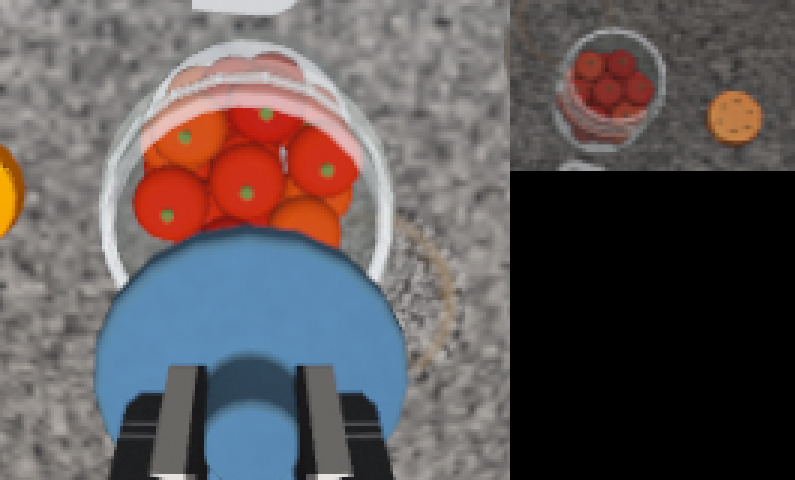

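Rim centre ≈ (0.421–0.426, −0.207); the two views differ by a few mm in x, so I descend to just above the rim and compare disc and rim directly.

Call:
arm_command:
  deltas: [0,0.04,-0.08,0.6,0,0,0,0,0.8,0,0,0,0,0.8,0,0,0,0,0.5,0,0,0,0,0.1,0,0,0,0,0,0]

```text
time_s: 8.8
position: [0.4244, -0.2074, 0.1492]
tcp_rot: [-3.141, 0.0, -3.141]
wrist_force: [0.1, -0.2, -1.7]
gripper_width: 0.0159
finger_force: 39.5
```

Run:
```python
from h import *
s,c=look('w4')
cv2.imwrite('pics/w4c.png',cv2.resize(c['image'][100:340,160:350],(633,600)[:2] and (475,600),interpolation=3))
for x0 in(.415,.42,.425,.43): print(x0,(wproj(s,c,(x0-.037,-.2073,.115))).round(1),wproj(s,c,(x0-.0415,-.2073,.115)).round(1),wproj(s,c,(x0-.031,-.2073,.122)).round(1))
```

```text
[ 0.42437031 -0.20744773  0.14916648] [-3.14134706e+00  2.93440383e-04 -3.14103160e+00] 8.8
0.415 [255.4 161.9] [255.4 154.3] [255.5 175. ]
0.42 [255.4 170.2] [255.4 162.7] [255.4 183.5]
0.425 [255.4 178.5] [255.4 171.1] [255.4 191.9]
0.43 [255.3 186.6] [255.4 179.3] [255.4 200.1]
```

View pics/w4c.png

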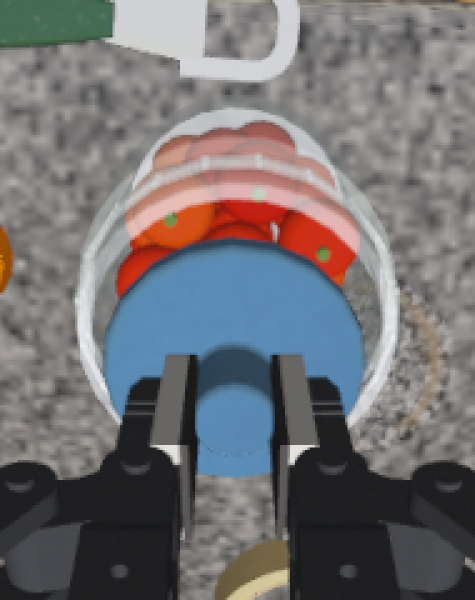

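Run:
```python
from h import *
s,c=pickle.load(open('w4.pkl','rb'));im=c['image'].astype(int)
th=np.linspace(0,2*np.pi,400)
for x0 in(.420,.425):
  for r,z in((.0415,.115),(.037,.115),(.0435,.107),(.0435,.092),(.047,.085)):
    q=np.array([wproj(s,c,(x0+r*np.cos(a),-.2073+r*np.sin(a),z)) for a in th])
    i=q[:,0].argmax();print(x0,r,z,'width',(q[:,0].max()-q[:,0].min()).round(1),q[:,0].min().round(1),q[i].round(1),'top',q[:,1].min().round(1))
print([(y,*im[y,246:254].mean(0).astype(int)) for y in range(138,204)])
a=cv2.resize(c['image'][138:240,180:330],(800,544),interpolation=3)
for x0,col in((.420,(255,0,0)),(.425,(0,255,0))):
  for r,z in((.0415,.115),(.0435,.092)):
    q=np.array([wproj(s,c,(x0+r*np.cos(t),-.2073+r*np.sin(t),z)) for t in th])
    cv2.polylines(a,[((q-[180,138]+.5)*5.333).astype(np.int32)],True,col,1)
cv2.imwrite('pics/w4d.png',a)
```

```text
0.42 0.0415 0.115 width 130.9 189.7 [320.6 222.4] top 162.7
0.42 0.037 0.115 width 117.0 196.7 [313.6 223. ] top 170.2
0.42 0.0435 0.107 width 131.9 189.1 [321.  217.2] top 156.6
0.42 0.0435 0.092 width 123.2 193.4 [316.6 208.8] top 152.0
0.42 0.047 0.085 width 128.9 190.5 [319.4 204.8] top 145.0
0.425 0.0415 0.115 width 129.5 190.3 [319.9 228.6] top 171.1
0.425 0.037 0.115 width 115.8 197.2 [313.  230.1] top 178.5
0.425 0.0435 0.107 width 130.6 189.7 [320.4 224.1] top 164.6
0.425 0.0435 0.092 width 122.2 193.9 [316.  215.3] top 159.5
0.425 0.047 0.085 width 127.9 191.0 [318.9 211.2] top 152.3
[(138, np.int64(118), np.int64(119), np.int64(118)), (139, np.int64(123), np.int64(123), np.int64(121)), (140, np.int64(128), np.int64(128), np.int64(126)), (141, np.int64(134), np.int64(136), np.int64(134)), (142, np.int64(143), np.int64(144), np.int64(142)), (143, np.int64(168), np.int64(167), np.int64(166)), (144, np.int64(199), np.int64(196), np.int64(194)), (145, np.int64(198), np.int64(195), np.int64(193)), (146, np.int64(196), np.int64(193), np.int64(191)), (147, np.int64(196), np.int64(
[... 2184 characters left out ...]
90, np.int64(14), np.int64(28), np.int64(140)), (191, np.int64(15), np.int64(31), np.int64(150)), (192, np.int64(14), np.int64(34), np.int64(165)), (193, np.int64(13), np.int64(37), np.int64(178)), (194, np.int64(32), np.int64(43), np.int64(165)), (195, np.int64(68), np.int64(58), np.int64(107)), (196, np.int64(83), np.int64(66), np.int64(52)), (197, np.int64(88), np.int64(70), np.int64(47)), (198, np.int64(110), np.int64(88), np.int64(60)), (199, np.int64(135), np.int64(109), np.int64(75)), (200, np.int64(151), np.int64(123), np.int64(84)), (201, np.int64(163), np.int64(132), np.int64(89)), (202, np.int64(172), np.int64(137), np.int64(91)), (203, np.int64(178), np.int64(138), np.int64(91))]
```

View pics/w4d.png

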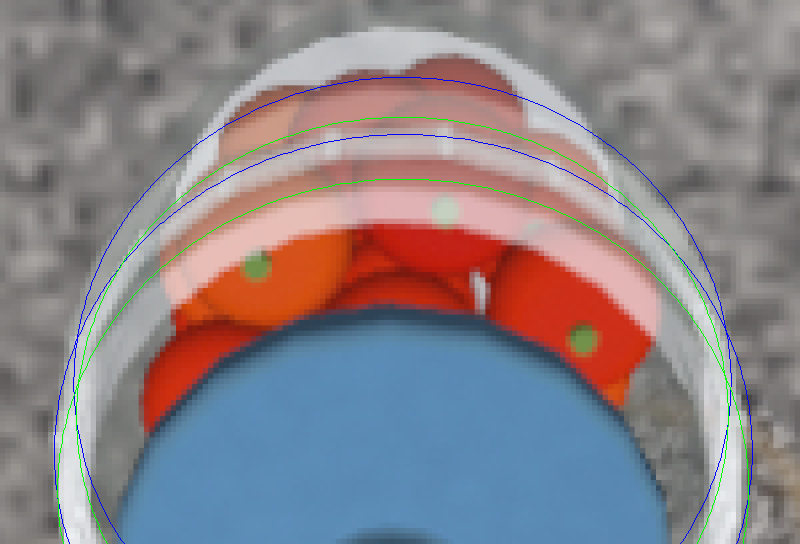

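Rim ring band lies at rows 173–179 (inner edge 179.3) so the jar centre is x≈0.4255; disc near edge row 195 puts the disc only about 1.3 mm beyond. Lowering.

Call:
arm_command:
  deltas: [0,0.05,0.02,0,0,0,0,0,0.3,0,0,0,0,0.3,0,0,0,0,0.3,0,0,0,0,0.3,0,0,0,0,0.3,0,0,0,0,0.2,0,0,0,0,0.1,0,0,0,0,0.06,0,0,0,0,0,0]

```text
time_s: 10.1
position: [0.4228, -0.2071, 0.1024]
tcp_rot: [-3.141, 0.0, -3.141]
wrist_force: [-0.2, 0.3, -1.9]
gripper_width: 0.0156
finger_force: 39.5
```

Call:
arm_command:
  deltas: [0,0,0,0.05,0,0,0,0,0.05,0,0,0,0,0,0]

```text
time_s: 10.48
position: [0.4229, -0.2071, 0.0999]
tcp_rot: [-3.141, 0.0, -3.141]
wrist_force: [0.2, -0.0, -0.4]
gripper_width: 0.0159
finger_force: 39.5
```

Call:
arm_command:
  deltas: [0.3,0,0,0.02,0,0.3,0,0,0,0,0.3,0,0,0,0,0.3,0,0,-0.4,0,0.3,0,0,-0.8,0,0.3,0,0,-1,0,0.3,0,0,-1,0,0.3,0,0,-1,0,0.3,0,0,-1,0,0.3,0,0,0,0]

```text
time_s: 11.72
position: [0.4237, -0.2074, 0.2315]
tcp_rot: [-3.14, 0.003, -3.141]
wrist_force: [0.4, 0.2, -0.1]
gripper_width: 0.0255
finger_force: 0.0
```

Run:
```python
from h import *
s,c=look('w5')
print(mask(c,(98,80,30),(118,255,255))[:2])
for x in(.42,.425):print(wproj(s,c,(x,-.207,.087)).round(1),wproj(s,c,(x,-.207,.107)).round(1))
```

```text
[ 0.42372927 -0.2074444   0.23153515] [-3.13977906  0.00346431 -3.14133747] 11.725
[([224, 154, 61, 56, 2709], [253.7, 181.1]), ([0, 317, 2, 3, 4], [0.2, 318.0])]
[255.1 179.4] [255.2 185.5]
[255.1 184.3] [255.2 190.7]
```

View pics/w5.png

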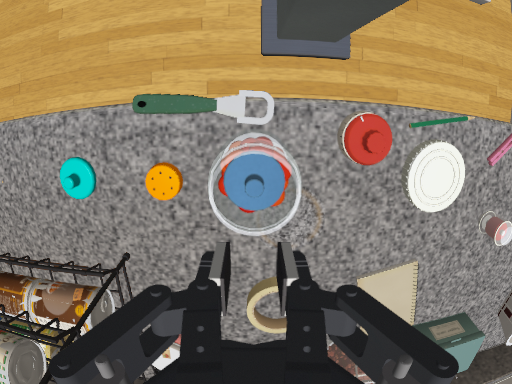

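Weight lies flat, centred on the tomatoes (grip at (254,186)). Now to the lid.

Call:
arm_command:
  deltas: [0.7,-0.07,1,0,0,0.7,-0.07,1,0,0,0.7,-0.07,1,0,0,0.7,-0.07,1,0,0,0.7,-0.07,1,0,0,0.7,-0.07,1,0,0,0.7,-0.07,1,0,0,0.7,-0.07,1,0,0,0.7,-0.07,1,0,0,0.7,-0.07,1,0,0,0.7,-0.07,1,0,0,0.7,-0.07,1,0,0]

```text
time_s: 13.28
position: [0.4432, 0.0937, 0.2284]
tcp_rot: [-3.141, -0.001, -3.141]
wrist_force: [-0.4, -0.7, -0.7]
gripper_width: 0.0598
finger_force: 0.0
```

Call:
arm_command:
  deltas: [0.7,-0.07,1,0,0,0.7,-0.07,1,0,0,0.7,-0.07,1,0,0,0.7,-0.07,1,0,0,0.7,-0.07,1,0,0,0.7,-0.07,1,0,0,0.7,-0.07,1,0,0,0.7,-0.07,1,0,0,0.7,-0.07,1,0,0,0.7,-0.07,1,0,0,0.7,-0.07,1,0,0,0.7,-0.07,1,0,0]

```text
time_s: 14.78
position: [0.4645, 0.394, 0.2286]
tcp_rot: [-3.141, -0.001, -3.141]
wrist_force: [-0.0, 0.3, 0.1]
gripper_width: 0.0601
finger_force: 0.0
```

Call:
arm_command:
  deltas: [0.7,0,1,0,0,0.7,0,1,0,0,0.7,0,0,0,0,0.7,0,0,0,0]

```text
time_s: 15.28
position: [0.4644, 0.4427, 0.2287]
tcp_rot: [-3.141, -0.001, -3.141]
wrist_force: [-0.2, 0.1, 0.6]
gripper_width: 0.0597
finger_force: 0.0
```

Run:
```python
from h import *
s,c=look('w6')
```

```text
[0.46441732 0.44270876 0.22868429] [-3.14050787e+00 -8.02284511e-04 -3.14120313e+00] 15.275
```

View pics/w6b.png

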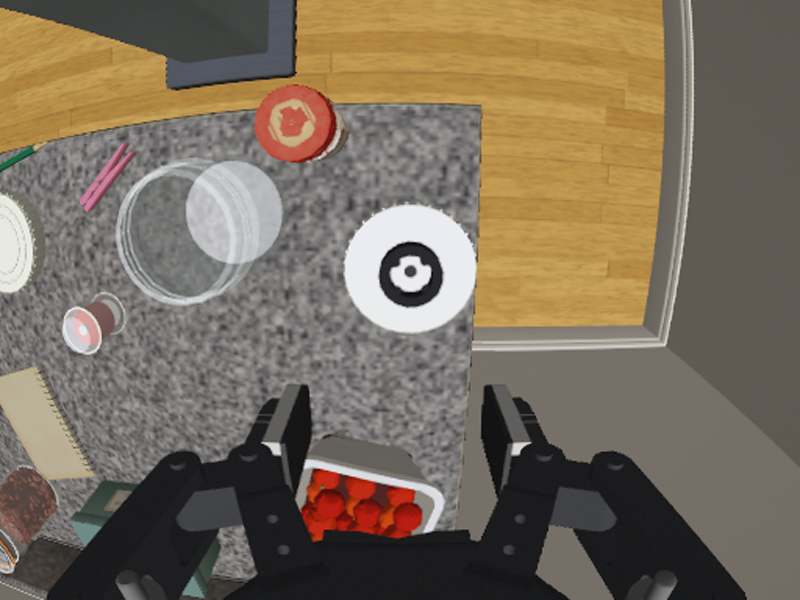

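Lid seen clear of everything: collar (411,274), plate (410,268), 132 px across.

Run:
```python
from h import *
s,c=pickle.load(open('w6.pkl','rb'));s1,c1=pickle.load(open('w1.pkl','rb'))
f=lambda p,z:atz(wray(s,c,np.array(p)*.64),z).round(4)
print(f((411,274),.039),f((379,274),.039),f((443,274),.039),f((410,268),.021),f((345,268),.02),f((476,268),.02),tri([wray(s,c,np.array((411,274))*.64),wray(s1,c1,np.array((737,354))*.64)]))
print('air',f((82,330),.07),tri([wray(s,c,np.array((82,330))*.64),wray(s1,c1,np.array((480,421))*.64)])[0])
```

```text
[0.4682 0.4524 0.039 ] [0.4682 0.4293 0.039 ] [0.4681 0.4756 0.039 ] [0.4683 0.4522 0.021 ] [0.4685 0.4025 0.02  ] [0.4682 0.5031 0.02  ] (array([0.46952394, 0.45277694, 0.03161941]), [np.float64(0.0006164653070821469), np.float64(0.0006164653070821138)])
air [0.5029 0.1868 0.07  ] [0.50717585 0.17757727 0.05923882]
```

Call:
arm_command:
  deltas: [0.8,-0.16,0.39,0.8,0,0.8,0,0,1,0,0.8,0,0,1,0,0.8,0,0,1,0,0.8,0,0,1,0,0.8,0,0,1,0,0.8,0,0,1,0,0.8,0,0,0.6,0,0.8,0,0,0.3,0,0.8,0,0,0.15,0,0.8,0,0,0,0]

```text
time_s: 16.7
position: [0.4689, 0.453, 0.0334]
tcp_rot: [3.141, 0.0, -3.141]
wrist_force: [-0.0, -0.7, 0.5]
gripper_width: 0.0681
finger_force: 0.0
```

Call:
arm_command:
  deltas: [0.35,0,0,0,0,0.35,0,0,0,0,0.35,0,0,0,0,0.35,0,0,0,0]
  force: 35

```text
time_s: 17.2
position: [0.469, 0.4531, 0.0342]
tcp_rot: [3.141, 0.001, -3.141]
wrist_force: [-1.6, -0.7, 6.0]
gripper_width: 0.0467
finger_force: 35.4
```

Call:
arm_command:
  deltas: [0.35,0,0,-0.4,0,0.35,0,0,-0.8,0,0.35,0,0,-1,0,0.35,0,0,-1,0,0.35,0,0,-1,0,0.35,0,0,-1,0,0.35,0,0,-1,0,0.35,0,0,-1,0,0.35,0,0,-0.8,0,0.35,0,-0.4,0,0,0.35,0,-0.6,0,0,0.35,0,-0.8,0,0]

```text
time_s: 18.7
position: [0.4681, 0.4061, 0.2317]
tcp_rot: [-3.14, -0.002, -3.141]
wrist_force: [0.1, -0.1, -0.5]
gripper_width: 0.0463
finger_force: 36.2
```

Call:
arm_command:
  deltas: [0.35,0.08,-1,0,0,0.35,0.08,-1,0,0,0.35,0.08,-1,0,0,0.35,0.08,-1,0,0,0.35,0.08,-1,0,0,0.35,0.08,-1,0,0,0.35,0.08,-1,0,0,0.35,0.08,-1,0,0,0.35,0.08,-1,0,0,0.35,0.08,-1,0,0,0.35,0.08,-1,0,0,0.35,0.08,-1,0,0]

```text
time_s: 20.2
position: [0.4438, 0.1061, 0.2326]
tcp_rot: [-3.141, -0.001, 3.141]
wrist_force: [0.9, 0.1, -2.0]
gripper_width: 0.0467
finger_force: 36.2
```

Call:
arm_command:
  deltas: [0.35,0.08,-1,0,0,0.35,0.08,-1,0,0,0.35,0.08,-1,0,0,0.35,0.08,-1,0,0,0.35,0.08,-1,0,0,0.35,0.08,-1,0,0,0.35,0.08,-1,0,0,0.35,0.08,-1,0,0,0.35,0.08,-1,0,0,0.35,0.06,-0.8,0,0,0.35,0,-0.5,0,0,0.35,0,-0.3,0,0]

```text
time_s: 21.7
position: [0.4248, -0.1578, 0.2329]
tcp_rot: [3.141, -0.0, 3.141]
wrist_force: [-1.0, 0.1, -1.3]
gripper_width: 0.0464
finger_force: 36.2
```

Run:
```python
from h import *
s,c=look('w7')
```

```text
[ 0.42477024 -0.15784449  0.2328528 ] [ 3.14149650e+00 -3.72597065e-04  3.14104390e+00] 21.7
```

View pics/w7b.png

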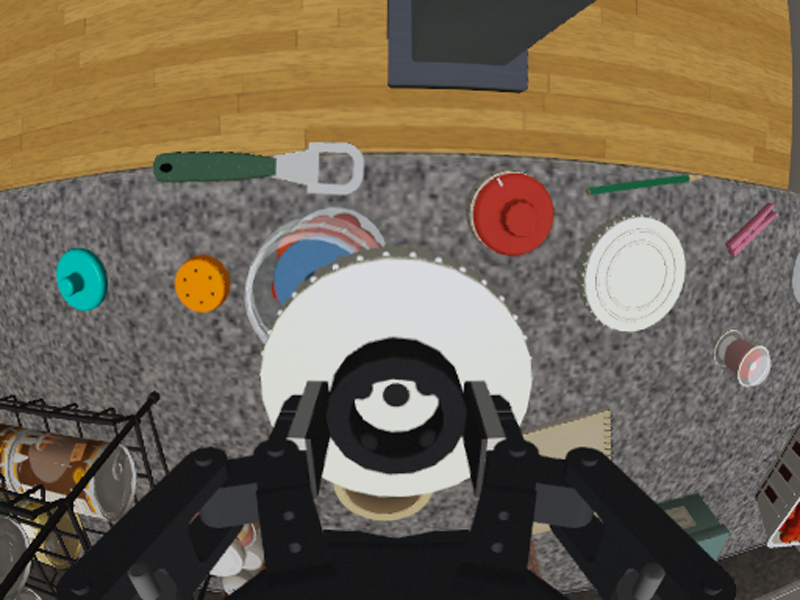

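Lid held: collar centre ≈(397,405), plate left/right 261/530 and near edge y≈255; the jar rim with blue weight sits behind, lower left.

Run:
```python
from h import *
s,c=pickle.load(open('w7.pkl','rb'));z=s['position'][2]-.034
f=lambda p,z:atz(wray(s,c,np.array(p)*.64),z).round(4)
print('collar near/far/L/R',f((396,338),z+.039),f((396,473),z+.039),f((328,405),z+.039),f((466,405),z+.039))
th=np.linspace(0,2*np.pi,200)
for dx in(-.003,0,.003):
  for r,h in((.024,.039),(.051,.0),(.051,.018),(.051,.021)):
    q=np.array([wproj(s,c,(s['position'][0]+dx+r*np.cos(a),s['position'][1]+r*np.sin(a),z+h)) for a in th])/.64
    print(dx,r,h,'L,R,top,bot',q[:,0].min().round(),q[:,0].max().round(),q[:,1].min().round(),q[:,1].max().round())
# rim in w5
s,c=pickle.load(open('w5.pkl','rb'))
for x0 in(.4225,.4255):
  for r in(.0415,.037):
    q=np.array([wproj(s,c,(x0+r*np.cos(a),-.2073+r*np.sin(a),.115)) for a in th])
    print('rim',x0,r,q[:,0].min().round(1),q[:,0].max().round(1),q[:,1].min().round(1),q[:,1].max().round(1))
im=cv2.cvtColor(c['image'],cv2.COLOR_BGR2GRAY).astype(int)
print('far',[(y,int(im[y,250:260].mean())) for y in range(220,242)]);print('near',[(y,int(im[y,250:260].mean())) for y in range(130,160)])
print('L',[(x,int(im[183:193,x].mean())) for x in range(204,220)]);print('R',[(x,int(im[183:193,x].mean())) for x in range(290,306)])
```

```text
collar near/far/L/R [ 0.3959 -0.1588  0.2379] [ 0.4484 -0.1588  0.2379] [ 0.4199 -0.181   0.2379] [ 0.4199 -0.1359  0.2379]
-0.003 0.024 0.039 L,R,top,bot 326.0 472.0 344.0 467.0
-0.003 0.051 0.0 L,R,top,bot 274.0 523.0 233.0 460.0
-0.003 0.051 0.018 L,R,top,bot 262.0 535.0 242.0 485.0
-0.003 0.051 0.021 L,R,top,bot 260.0 537.0 244.0 490.0
0 0.024 0.039 L,R,top,bot 326.0 471.0 353.0 474.0
0 0.051 0.0 L,R,top,bot 274.0 522.0 241.0 465.0
0 0.051 0.018 L,R,top,bot 263.0 534.0 251.0 491.0
0 0.051 0.021 L,R,top,bot 261.0 536.0 253.0 495.0
0.003 0.024 0.039 L,R,top,bot 327.0 471.0 361.0 480.0
0.003 0.051 0.0 L,R,top,bot 275.0 521.0 249.0 470.0
0.003 0.051 0.018 L,R,top,bot 264.0 533.0 260.0 496.0
0.003 0.051 0.021 L,R,top,bot 262.0 535.0 262.0 500.0
rim 0.4225 0.0415 208.5 301.2 144.7 232.8
rim 0.4225 0.037 213.5 296.3 149.8 228.5
rim 0.4255 0.0415 208.7 301.1 148.1 235.7
rim 0.4255 0.037 213.6 296.1 153.3 231.4
far [(220, 134), (221, 133), (222, 131), (223, 124), (224, 124), (225, 127), (226, 129), (227, 126), (228, 171), (229, 178), (230, 148), (231, 175), (232, 214), (233, 208), (234, 202), (235, 187), (236, 132), (237, 123), (238, 130), (239, 129), (240, 120), (241, 116)]
near [(130, 123), (131, 130), (132, 153), (133, 189), (134, 198), (135, 197), (136, 190), (137, 162), (138, 143), (139, 150), (140, 152), (141, 151), (142, 137), (143, 172), (144, 198), (145, 176), (146, 146), (147, 132), (148, 143), (149, 167), (150, 188), (151, 188), (152, 197), (153, 187), (154, 138), (155, 128), (156, 128), (157, 128), (158, 128), (159, 128)]
L [(204, 125), (205, 135), (206, 143), (207, 135), (208, 184), (209, 215), (210, 219), (211, 198), (212, 188), (213, 140), (214, 121), (215, 123), (216, 124), (217, 124), (218, 106), (219, 93)]
R [(290, 123), (291, 122), (292, 116), (293, 112), (294, 112), (295, 119), (296, 164), (297, 188), (298, 211), (299, 225), (300, 206), (301, 152), (302, 122), (303, 117), (304, 114), (305, 117)]
```

Call:
arm_command:
  deltas: [0.35,-0.03,-0.7,0,0,0.35,0,-0.8,0,0,0.35,0,-0.45,0,0,0.35,0,0,0.8,0,0.35,0,0,0.9,0,0.35,0,0,0.9,0,0.35,0,0,0.5,0,0.35,0,0,0.3,0,0.35,0,0,0.2,0,0.35,0,0,0,0]

```text
time_s: 23.0
position: [0.4262, -0.206, 0.1432]
tcp_rot: [-3.141, 0.0, -3.141]
wrist_force: [-0.2, 0.0, -0.8]
gripper_width: 0.0469
finger_force: 36.3
```

Call:
arm_command:
  deltas: [0.35,0,0,0.1,0,0.35,0,0,0.1,0,0.35,0,0,0.1,0,0.35,0,0,0.06,0,0.35,0,0,0,0]

```text
time_s: 23.62
position: [0.426, -0.206, 0.134]
tcp_rot: [-3.142, -0.0, -3.141]
wrist_force: [-0.7, -0.0, -1.5]
gripper_width: 0.0468
finger_force: 36.3
```

Call:
arm_command:
  deltas: [0.35,0,0,0.06,0,0.35,0,0,0.06,0,0.35,0,0,0.04,0,0.35,0,0,0,0]

```text
time_s: 24.12
position: [0.4261, -0.2061, 0.131]
tcp_rot: [-3.141, 0.001, -3.141]
wrist_force: [-3.9, 1.4, 10.4]
gripper_width: 0.0465
finger_force: 37.2
```

Contact at the expected height. Release and rise.

Call:
arm_command:
  deltas: [0.8,0,0,0,0,0.8,0,0,0,0,0.8,0,0,0,0,0.8,0,0,-0.4,0,0.8,0,0,-0.8,0,0.8,0,0,-1,0,0.8,0,0,-1,0,0.8,0,0,-1,0,0.8,0,0,0,0,0.8,0,0,0,0]

```text
time_s: 25.38
position: [0.4259, -0.2059, 0.2348]
tcp_rot: [3.142, -0.0, -3.141]
wrist_force: [0.7, -0.4, 0.5]
gripper_width: 0.0681
finger_force: 0.0
```

Run:
```python
from h import *
s,c=look('w8')
im=c['image'];m=cv2.inRange(cv2.cvtColor(im,cv2.COLOR_BGR2HSV),np.array((0,0,170)),np.array((180,40,255)))
n,l,st,ce=cv2.connectedComponentsWithStats(m)
for i in np.argsort(-st[1:,4])[:5]+1: print(st[i],ce[i].round(1))
th=np.linspace(0,2*np.pi,200)
for x0 in(.4225,.4255):
  for r,z in((.051,.118),(.024,.136),(.0155,.136)):
    q=np.array([wproj(s,c,(x0+r*np.cos(a),-.2073+r*np.sin(a),z)) for a in th])
    print(x0,r,q[:,0].min().round(1),q[:,0].max().round(1),q[:,1].min().round(1),q[:,1].max().round(1))
g=cv2.cvtColor(im,cv2.COLOR_BGR2GRAY).astype(int);print([(y,g[y,250:260].mean().astype(int).item()) for y in range(110,280,2)]);print([(x,g[190:200,x].mean().astype(int).item()) for x in range(170,340,2)])
cv2.imwrite('pics/w8c.png',cv2.resize(im[90:290,160:350],(570,600),interpolation=3))
```

```text
[ 0.42587553 -0.20589171  0.2347832 ] [ 3.14151327e+00 -2.76707289e-04 -3.14140329e+00] 25.375
[ 197  136  113  109 6867] [252.9 188.1]
[ 406  139   57   72 3094] [433.8 175. ]
[ 215   89   57   34 1001] [242.4 105.2]
[236 183  35  28 588] [253.  197.8]
[493 219  19  25 202] [503.7 232.4]
0.4225 0.051 196.1 309.8 131.6 240.1
0.4225 0.024 224.1 281.7 167.5 222.0
0.4225 0.0155 234.2 271.5 177.6 212.9
0.4255 0.051 196.3 309.6 135.1 242.9
0.4255 0.024 224.2 281.6 171.1 225.2
0.4255 0.0155 234.3 271.4 181.1 216.1
[(110, 105), (112, 114), (114, 110), (116, 155), (118, 182), (120, 183), (122, 177), (124, 80), (126, 77), (128, 96), (130, 104), (132, 166), (134, 159), (136, 117), (138, 181), (140, 218), (142, 217), (144, 218), (146, 218), (148, 218), (150, 218), (152, 218), (154, 218), (156, 218), (158, 218), (160, 218), (162, 218), (164, 218), (166, 218), (168, 218), (170, 68), (172, 16), (174, 24), (176, 34), (178, 35), (180, 35), (182, 35), (184, 202), (186, 218), (188, 218), (190, 139), (192, 80), (194, 71), (196, 74), (198, 98), (200, 206), (202, 218), (204, 218), (206, 218), (208, 217),
[... 720 characters left out ...]
217), (222, 217), (224, 215), (226, 102), (228, 34), (230, 34), (232, 35), (234, 34), (236, 124), (238, 172), (240, 169), (242, 188), (244, 217), (246, 217), (248, 163), (250, 81), (252, 56), (254, 55), (256, 76), (258, 172), (260, 218), (262, 213), (264, 200), (266, 197), (268, 198), (270, 114), (272, 34), (274, 35), (276, 35), (278, 35), (280, 104), (282, 218), (284, 218), (286, 217), (288, 218), (290, 218), (292, 217), (294, 218), (296, 218), (298, 218), (300, 218), (302, 218), (304, 218), (306, 218), (308, 215), (310, 117), (312, 107), (314, 91), (316, 103), (318, 100), (320, 107), (322, 107), (324, 109), (326, 113), (328, 108), (330, 104), (332, 117), (334, 120), (336, 109), (338, 107)]
```

View pics/w8c.png

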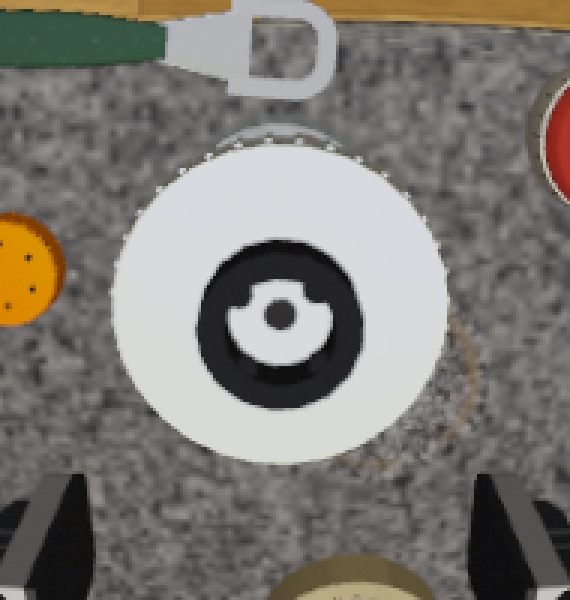

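Lid sits level and centred on the jar (plate 197–310 px, collar centre (253,198)). Now the airlock.

Call:
arm_command:
  deltas: [0.8,-0.24,1,0,0,0.8,-0.24,1,0,0,0.8,-0.24,1,0,0,0.8,-0.24,1,0,0,0.8,-0.24,1,0,0,0.8,-0.24,1,0,0,0.8,-0.24,1,0,0,0.8,-0.24,1,0,0,0.8,-0.24,1,0,0,0.8,-0.24,1,0.1,0,0.8,-0.24,1,0.1,0,0.8,-0.24,1,0.2,0]

```text
time_s: 26.92
position: [0.4977, 0.0948, 0.2241]
tcp_rot: [-3.141, -0.001, -3.141]
wrist_force: [0.1, -0.2, -0.0]
gripper_width: 0.0684
finger_force: 0.0
```

Call:
arm_command:
  deltas: [0.8,0,1,0.2,0,0.8,0,1,0.2,0,0.8,0,1,0.2,0,0.8,0,0.3,0,0,0.8,0,0,0,0,0.8,0,0,0,0]

```text
time_s: 27.68
position: [0.4979, 0.1758, 0.21]
tcp_rot: [-3.141, -0.0, 3.141]
wrist_force: [-0.4, 0.0, 0.3]
gripper_width: 0.0683
finger_force: 0.0
```

Run:
```python
from h import *
s,c=look('w9')
cv2.imwrite('pics/w9c.png',cv2.resize(c['image'][110:310,160:350],(570,600),interpolation=3))
```

```text
[0.49791968 0.17582833 0.21001767] [-3.14116796e+00 -2.08765485e-04  3.14131000e+00] 27.675
```

View pics/w9c.png

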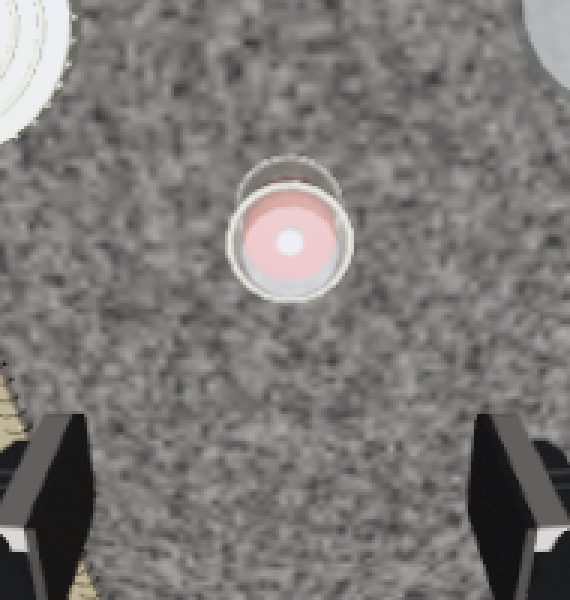

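Airlock standing upright: upper ring centre crop (289.5,241), lower ring near edge crop (290,155).

Run:
```python
from h import *
s,c=pickle.load(open('w9.pkl','rb'));s6,c6=pickle.load(open('w6.pkl','rb'))
P=lambda x,y:np.array((160+x/3-.33,110+y/3-.33))
for z in(.055,.06): 
  for p in((289.5,181),(289.5,302),(225,241),(354,241)):print(z,atz(wray(s,c,P(*p)),z).round(4))
print('low near',atz(wray(s,c,P(290,155)),.016).round(4),tri([wray(s,c,P(289.5,241)),wray(s6,c6,np.array((82,330))*.64)])[0])
```

```text
0.055 [0.4868 0.1776 0.055 ]
0.055 [0.5303 0.1777 0.055 ]
0.055 [0.5079 0.1556 0.055 ]
0.055 [0.5079 0.1997 0.055 ]
0.06 [0.4856 0.1775 0.06  ]
0.06 [0.5283 0.1776 0.06  ]
0.06 [0.5063 0.1559 0.06  ]
0.06 [0.5063 0.1993 0.06  ]
low near [0.4865 0.1781 0.016 ] [0.50690905 0.17761628 0.05933231]
```

Call:
arm_command:
  deltas: [0.8,-0.36,0.07,0,0,0.8,0,0,0.8,0,0.8,0,0,1,0,0.8,0,0,1,0,0.8,0,0,1,0,0.8,0,0,1,0,0.8,0,0,1,0,0.8,0,0,0.8,0,0.8,0,0,0.4,0,0.8,0,0,0.12,0,0.8,0,0,0,0]

```text
time_s: 29.1
position: [0.5074, 0.1783, 0.0325]
tcp_rot: [3.141, 0.001, -3.142]
wrist_force: [-0.0, -0.1, -0.6]
gripper_width: 0.0682
finger_force: 0.0
```

Call:
arm_command:
  deltas: [0.3,0,0,0,0,0.3,0,0,0,0,0.3,0,0,0,0,0.3,0,0,0,0]
  force: 45

```text
time_s: 29.6
position: [0.5074, 0.1784, 0.0329]
tcp_rot: [3.141, 0.001, -3.141]
wrist_force: [-0.6, -1.1, 6.2]
gripper_width: 0.0401
finger_force: 45.0
```

Call:
arm_command:
  deltas: [0.3,0,0,-0.5,0,0.3,0,0,-0.9,0,0.3,0,0,-1,0,0.3,0,0,-1,0,0.3,0,0,-1,0,0.3,0,0,-1,0,0.3,0,0,-1,0,0.3,0,0,-1,0,0.3,0,0,-0.9,0,0.3,0.1,-0.5,0,0,0.3,0.16,-0.8,0,0,0.3,0.2,-1,0,0]

```text
time_s: 31.1
position: [0.4943, 0.1191, 0.2384]
tcp_rot: [-3.141, -0.002, -3.141]
wrist_force: [0.7, -0.1, -1.3]
gripper_width: 0.0402
finger_force: 45.3
```

Call:
arm_command:
  deltas: [0.3,0.22,-1,0,0,0.3,0.22,-1,0,0,0.3,0.22,-1,0,0,0.3,0.22,-1,0,0,0.3,0.22,-1,0,0,0.3,0.22,-1,0,0,0.3,0.22,-1,0,0,0.3,0.22,-1,0,0,0.3,0.22,-1,0,0,0.3,0.22,-1,0,0,0.3,0.22,-1,0,0,0.3,0.2,-1,0,0]

```text
time_s: 32.6
position: [0.4281, -0.1806, 0.2385]
tcp_rot: [3.141, -0.002, 3.141]
wrist_force: [-0.6, 0.2, -0.6]
gripper_width: 0.0396
finger_force: 45.3
```

Call:
arm_command:
  deltas: [0.3,0.15,-0.7,0,0,0.3,0.05,-0.35,0,0,0.3,0,0,0,0,0.3,0,0,0,0]

```text
time_s: 33.1
position: [0.4251, -0.205, 0.2395]
tcp_rot: [3.141, -0.0, -3.141]
wrist_force: [0.7, 0.6, -0.4]
gripper_width: 0.0399
finger_force: 45.4
```

Run:
```python
from h import *
s,c=look('w10');print(s['joints'])
cv2.imwrite('pics/w10c.png',cv2.resize(c['image'][130:330,160:350],(570,600),interpolation=3))
```

```text
[ 0.42509154 -0.20502965  0.23954242] [ 3.14143416e+00 -8.68960776e-05 -3.14093627e+00] 33.1
[-4.49469293e-01  1.47373650e-01 -1.29241113e-01  1.29432876e+00
  1.04896741e-04 -4.50125679e-01]
```

View pics/w10c.png

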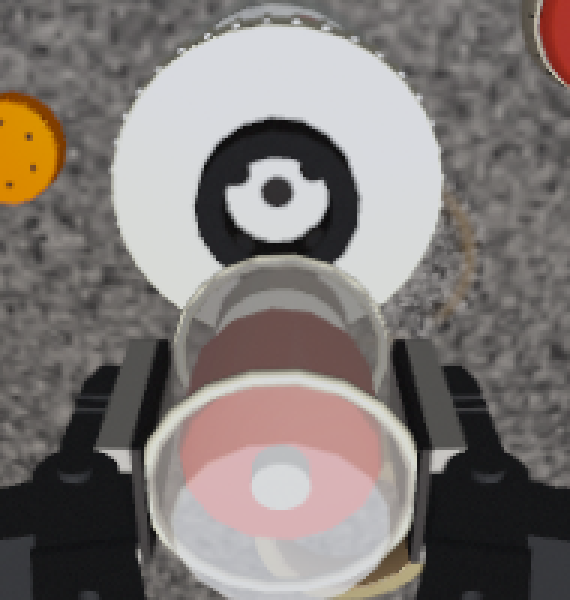

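Collar centre crop x≈276.5, near edge y≈118; held airlock upright: upper ring x 145–417 (near edge y 372), lower ring 174–388 (near edge y 255). That was my last picture, so from here I go by numbers.

Run:
```python
from h import *
s,c=pickle.load(open('w10.pkl','rb'));th=np.linspace(0,2*np.pi,200)
def ext(x,y,r,z):
    q=(np.array([wproj(s,c,(x+r*np.cos(a),y+r*np.sin(a),z)) for a in th])-[160,130]+.33)*3
    return q[:,0].min().round(),q[:,0].max().round(),q[:,1].min().round(),q[:,1].max().round()
for x in(.4235,.426): print('collar',x,ext(x,-.207,.024,.136),'plate',ext(x,-.207,.051,.118))
p=s['position'];o=p[2]-.0325
for dx in(0,.002): print('air',dx,'up',ext(p[0]+dx,p[1],.0205,o+.06),'low',ext(p[0]+dx,p[1],.0205,o+.016))
```

```text
collar 0.4235 (np.float64(193.0), np.float64(362.0), np.float64(116.0), np.float64(276.0)) plate (np.float64(111.0), np.float64(445.0), np.float64(10.0), np.float64(329.0))
collar 0.426 (np.float64(193.0), np.float64(362.0), np.float64(124.0), np.float64(284.0)) plate (np.float64(111.0), np.float64(445.0), np.float64(18.0), np.float64(336.0))
air 0 up (np.float64(151.0), np.float64(424.0), np.float64(379.0), np.float64(591.0)) low (np.float64(180.0), np.float64(392.0), np.float64(256.0), np.float64(441.0))
air 0.002 up (np.float64(152.0), np.float64(423.0), np.float64(391.0), np.float64(599.0)) low (np.float64(181.0), np.float64(392.0), np.float64(266.0), np.float64(449.0))
```

Call:
arm_command:
  deltas: [0.3,-0.04,-0.05,0,0,0.3,0,0,0.6,0,0.3,0,0,0.8,0,0.3,0,0,0.7,0,0.3,0,0,0.4,0,0.3,0,0,0.25,0,0.3,0,0,0.1,0,0.3,0,0,0,0]

```text
time_s: 34.15
position: [0.4262, -0.2068, 0.1685]
tcp_rot: [-3.141, 0.0, -3.141]
wrist_force: [0.0, 0.5, -0.4]
gripper_width: 0.0398
finger_force: 45.4
```

Run:
```python
from h import *
s=r.get_state();print(s['position'],s['wrist_force'],s['moment'])
```

```text
[ 0.42618811 -0.20683919  0.16852777] [ 0.01286299  0.54627087 -0.37785302] [-0.01144627  0.00304668 -0.02593743]
```

Airlock foot end at about the collar top with no contact; press with a twist in small steps.

Call:
arm_command:
  deltas: [0.3,0,0,0.1,0,0.3,0,0,0.1,0.1,0.3,0,0,0.08,0.15,0.3,0,0,0.06,0.15,0.3,0,0,0.06,0.15]

```text
time_s: 34.78
position: [0.427, -0.2071, 0.1591]
tcp_rot: [3.141, 0.002, 2.587]
wrist_force: [0.5, 0.4, 4.3]
gripper_width: 0.0401
finger_force: 45.9
```

Call:
arm_command:
  deltas: [0.3,0,0,0.05,0.15,0.3,0,0,0.05,0.15,0.3,0,0,0.05,0.15,0.3,0,0,0.05,0.15,0.3,0,0,0.04,0.15]

```text
time_s: 35.4
position: [0.4265, -0.207, 0.1528]
tcp_rot: [3.141, 0.001, 1.837]
wrist_force: [-0.4, -0.6, 4.9]
gripper_width: 0.0398
finger_force: 46.0
```

Call:
arm_command:
  deltas: [0.3,0,0,0.03,0.12,0.3,0,0,0.03,0.12,0.3,0,0,0,0.05]

```text
time_s: 35.78
position: [0.4271, -0.2073, 0.1527]
tcp_rot: [3.138, 0.002, 1.549]
wrist_force: [-2.2, 1.3, 16.1]
gripper_width: 0.0398
finger_force: 46.9
```

Call:
arm_command:
  deltas: [0.7,0,0,-0.04,0,0.7,0,0,0,0,0.7,0,0,0,0,0.7,0,0,-0.4,0,0.7,0,0,-0.8,0,0.7,0,0,-1,0,0.7,0,0,-1,0,0.7,0,0,-1,0,0.7,0,0,-0.6,0,0.7,0,0,0,-0.17,0.7,0,0,0,-0.17,0.7,0,0,0,-0.17]

```text
time_s: 37.28
position: [0.426, -0.2067, 0.2719]
tcp_rot: [-3.141, -0.0, 2.067]
wrist_force: [-0.2, -0.2, 0.1]
gripper_width: 0.0598
finger_force: 0.0
```

Call:
arm_command:
  deltas: [0.7,0,0,0,-0.18,0.7,0,0,0,-0.18,0.7,0,0,0,-0.18,0.7,0,0,0,-0.18,0.7,0,0,0,-0.18,0.7,0,0,0,-0.18,0.7,0,0,0,0,0.7,0,0,0,0]

```text
time_s: 38.28
position: [0.426, -0.2067, 0.2718]
tcp_rot: [-3.142, -0.0, 3.138]
wrist_force: [0.6, -0.0, -0.0]
gripper_width: 0.0597
finger_force: 0.0
```

```bash
cat >> h.py <<'E'
th=np.linspace(0,2*np.pi,120,endpoint=False)
def circ(s,c,x,y,z,R): return np.array([wproj(s,c,(x+R*np.cos(a),y+R*np.sin(a),z)) for a in th])
def fit(s,c,x,y,z,R,val,w=.008):
    "grid fit of a circle: maximise radial contrast of channel image val"
    g=cv2.GaussianBlur(val.astype(np.float32),(3,3),0);best=[]
    def sm(q): return cv2.remap(g,q[:,0].astype(np.float32)[None],q[:,1].astype(np.float32)[None],1)[0]
    for dx in np.arange(-w,w+.0001,.0005):
        for dy in np.arange(-w,w+.0001,.0005):
            best.append((float(np.mean(sm(circ(s,c,x+dx,y+dy,z,R-.001))-sm(circ(s,c,x+dx,y+dy,z,R+.001)))),x+dx,y+dy))
    return max(best),min(best)
E
python3 - <<'E'
from h import *
s,c=look('w11')
h=cv2.cvtColor(c['image'],cv2.COLOR_BGR2HSV)
for z in(.17,.175,.18,.185): print(z,fit(s,c,.426,-.207,z,.0205,h[...,2],.005))
print('plate',fit(s,c,.426,-.207,.118,.051,h[...,2],.005)[0])
for x in mask(c,(8,150,100),(22,255,255))[:2]: print(x,atz(wray(s,c,np.array(x[1])),.012))
E
```

```text
[ 0.42601182 -0.20674558  0.27181504] [-3.14154743e+00 -2.11136993e-04  3.13784498e+00] 38.275
0.17 ((28.576091766357422, np.float64(0.429), np.float64(-0.2075)), (-9.239212989807129, np.float64(0.422), np.float64(-0.2075)))
0.175 ((27.424448013305664, np.float64(0.4275), np.float64(-0.2075)), (-11.256353378295898, np.float64(0.421), np.float64(-0.2075)))
0.18 ((26.360675811767578, np.float64(0.4285), np.float64(-0.212)), (-7.981823921203613, np.float64(0.421), np.float64(-0.2075)))
0.185 ((30.317432403564453, np.float64(0.4255), np.float64(-0.2075)), (-3.95428204536438, np.float64(0.421), np.float64(-0.2075)))
plate (71.37630462646484, np.float64(0.427), np.float64(-0.2075))
([0, 0, 508, 121, 31487], [234.5, 56.0]) [ 0.28738403 -0.2316972   0.012     ]
([154, 155, 34, 35, 908], [170.7, 172.5]) [ 0.44357288 -0.32400699  0.012     ]
```

Call:
arm_command:
  deltas: [0.72,-0.14,-0.93,0,0,0.72,-0.14,-0.93,0,0,0.72,-0.14,-0.93,0,0,0.72,-0.15,-0.93,0,0,0.72,-0.15,-0.93,0,0,0.72,0,0,0,-0.175,0.72,0,0,0,-0.175,0.72,0,0,0,-0.175,0.72,0,0,0,-0.175,0.72,0,0,0,-0.175,0.72,0,0,0,-0.175,0.72,0,0,0,-0.175]

```text
time_s: 39.83
position: [0.4442, -0.3237, 0.2717]
tcp_rot: [3.141, -0.0, -1.912]
wrist_force: [-0.5, -0.1, 0.6]
gripper_width: 0.0616
finger_force: 0.0
```

Call:
arm_command:
  deltas: [0.72,0,0,0,-0.175,0.72,0,0,0,-0.175,0.72,0,0,0.9,0,0.72,0,0,1,0,0.72,0,0,1,0,0.72,0,0,1,0,0.72,0,0,0.5,0,0.72,0,0,0,0,0.72,0,0,0,0]

```text
time_s: 40.95
position: [0.4445, -0.3235, 0.1627]
tcp_rot: [-3.141, -0.001, -1.567]
wrist_force: [0.1, 0.5, -0.3]
gripper_width: 0.0612
finger_force: 0.0
```

Run:
```python
from h import *
s,c=look('w12')
h=cv2.cvtColor(c['image'],cv2.COLOR_BGR2HSV);m=cv2.inRange(h,np.array((8,150,60)),np.array((24,255,255)))
for x in mask(c,(8,150,60),(24,255,255))[:2]: print(x,atz(wray(s,c,np.array(x[1])),.010))
for z,R in((.001,.025),(.013,.0235)): print(z,fit(s,c,.444,-.323,z,R,m,.006)[0])
print(s['joints'])
```

```text
[ 0.44451045 -0.32348841  0.1627068 ] [-3.14063852e+00 -8.09995927e-04 -1.56660966e+00] 40.95
([29, 0, 65, 94, 2372], [53.3, 59.8]) [ 0.66645509 -0.46762448  0.01      ]
([230, 156, 47, 48, 1780], [253.2, 179.3]) [ 0.44518052 -0.32742408  0.01      ]
0.001 (159.28082275390625, np.float64(0.445), np.float64(-0.3245))
0.013 (139.44522094726562, np.float64(0.445), np.float64(-0.3285))
[-6.29054386e-01  3.15042205e-01 -1.05749502e-01  1.14875616e+00
 -8.83328208e-05 -2.20403782e+00]
```

```bash
cat > capfit.py <<'E'
from h import *
def sil(s,c,x,y,z0,S=4):
    q=np.vstack([circ(s,c,x,y,z0,.025),circ(s,c,x,y,z0+.014,.0235)])
    im=np.zeros((384*S,512*S),np.uint8);cv2.fillConvexPoly(im,cv2.convexHull(((q+.5)*S).astype(np.int32)),255);return im
def capfit(tag,x,y,z0=0,w=.006,st=.0005):
    s,c=pickle.load(open(tag+'.pkl','rb'));h=cv2.cvtColor(c['image'],cv2.COLOR_BGR2HSV)
    m=cv2.inRange(h,np.array((8,150,40)),np.array((24,255,255)));n,l,t,ce=cv2.connectedComponentsWithStats(m)
    p=wproj(s,c,(x,y,z0+.007));i=1+np.argmin(np.hypot(*(ce[1:]-p).T)+1e3*(t[1:,4]<300));m=((l==i)*255).astype(np.uint8)
    m=cv2.morphologyEx(cv2.copyMakeBorder(m,0,0,0,0,0),cv2.MORPH_CLOSE,np.ones((5,5)));M=cv2.resize(m,None,fx=4,fy=4,interpolation=1)>127
    b=[]
    for dx in np.arange(-w,w+1e-6,st):
        for dy in np.arange(-w,w+1e-6,st):
            S=sil(s,c,x+dx,y+dy,z0)>0;b.append(((S&M).sum()/(S|M).sum(),x+dx,y+dy))
    return max(b)
E
python3 - <<'E'
from capfit import *
for t in('w3','w5','w11','w12'): print(t,np.round(capfit(t,.445,-.3245,st=.001),4))
E
```

```text
w3 [ 0.9312  0.446  -0.3265]
w5 [ 0.938   0.445  -0.3265]
w11 [ 0.934   0.446  -0.3265]
w12 [ 0.9401  0.445  -0.3255]
```

Call:
arm_command:
  deltas: [0.8,0.1,-0.02,0.7,0,0.8,0,0,1,0,0.8,0,0,1,0,0.8,0,0,1,0,0.8,0,0,1,0,0.8,0,0,0.8,0,0.8,0,0,0.4,0,0.8,0,0,0.2,0,0.8,0,0,0.05,0,0.8,0,0,0,0]

```text
time_s: 42.25
position: [0.4449, -0.3258, 0.0087]
tcp_rot: [-3.141, -0.001, -1.566]
wrist_force: [0.4, 0.1, 0.7]
gripper_width: 0.0683
finger_force: 0.0
```

Call:
arm_command:
  deltas: [0.4,0,0,0,0,0.4,0,0,0,0,0.4,0,0,0,0,0.4,0,0,0,0]
  force: 20

```text
time_s: 42.75
position: [0.4449, -0.3258, 0.0089]
tcp_rot: [-3.141, -0.001, -1.566]
wrist_force: [-0.6, 0.5, 5.3]
gripper_width: 0.0469
finger_force: 19.9
```

Call:
arm_command:
  deltas: [0.4,0,0,-0.4,0,0.4,0,0,-0.8,0,0.4,0,0,-1,0,0.4,0,0,-1,0,0.4,0,0,-1,0,0.4,0,0,-1,0,0.4,0,0,-1,0,0.4,0,0,-1,0,0.4,0,0,-1,0,0.4,0,0,-0.9,0,0.4,0,0,-0.5,0,0.4,0,0,0,0]

```text
time_s: 44.25
position: [0.4448, -0.3257, 0.2489]
tcp_rot: [-3.14, -0.001, -1.566]
wrist_force: [0.6, -0.6, -1.0]
gripper_width: 0.0471
finger_force: 20.5
```

Call:
arm_command:
  deltas: [0.4,-0.5,0.08,0,0,0.4,-0.9,0.14,0,0,0.4,-0.9,0.14,0,0,0.4,-0.9,0.14,0,0,0.4,-0.9,0.14,0,0,0.4,-0.66,0.08,0,0,0.4,0,0,0,0,0.4,0,0,0,0]

```text
time_s: 45.25
position: [0.4263, -0.2067, 0.2482]
tcp_rot: [-3.141, -0.001, -1.566]
wrist_force: [-1.0, -0.2, 1.1]
gripper_width: 0.0474
finger_force: 20.5
```

Run:
```python
from capfit import *
s,c=look('w13');p=s['position'];print(np.round(capfit('w13',p[0],p[1],p[2]-.0089,st=.0005),4))
h=cv2.cvtColor(c['image'],cv2.COLOR_BGR2HSV)
print('plate',fit(s,c,.426,-.207,.118,.051,h[...,2],.006)[0])
for z in(.136,.18):print(z,fit(s,c,.426,-.207,z,.0205,h[...,2],.006)[0])
```

```text
[ 0.42634121 -0.20674887  0.24817226] [-3.14130665e+00 -5.28123471e-04 -1.56609198e+00] 45.25
[ 0.9492  0.4268 -0.2062]
plate (54.81155776977539, np.float64(0.427), np.float64(-0.2075))
0.136 (62.350807189941406, np.float64(0.4275), np.float64(-0.208))
0.18 (24.74519920349121, np.float64(0.427), np.float64(-0.2085))
```

Call:
arm_command:
  deltas: [0.4,0.04,-0.01,0.5,0,0.4,0,0,0.6,0,0.4,0,0,0.5,0,0.4,0,0,0.3,0,0.4,0,0,0.2,0,0.4,0,0,0.12,0,0.4,0,0,0.08,0,0.4,0,0,0,0]

```text
time_s: 46.3
position: [0.4264, -0.2076, 0.1907]
tcp_rot: [-3.141, -0.0, -1.566]
wrist_force: [-0.2, -0.6, 0.3]
gripper_width: 0.0475
finger_force: 20.5
```

Call:
arm_command:
  deltas: [0.4,0,0,0.04,0,0.4,0,0,0.04,0,0.4,0,0,0,0]

```text
time_s: 46.68
position: [0.4263, -0.2076, 0.1886]
tcp_rot: [3.142, -0.0, -1.566]
wrist_force: [0.4, 0.8, -0.8]
gripper_width: 0.0472
finger_force: 20.5
```

Call:
arm_command:
  deltas: [0.4,0,0,0.04,0,0.4,0,0,0.03,0,0.4,0,0,0,0]

```text
time_s: 47.05
position: [0.4265, -0.2076, 0.1876]
tcp_rot: [-3.141, -0.0, -1.566]
wrist_force: [-2.0, 1.2, 7.9]
gripper_width: 0.0477
finger_force: 21.5
```

Call:
arm_command:
  deltas: [0.8,0,0,0,0,0.8,0,0,0,0,0.8,0,0,0,0,0.8,0,0,-0.4,0,0.8,0,0,-0.8,0,0.8,0,0,-1,0,0.8,0,0,-1,0,0.8,0,0,-0.6,0,0.8,0,0,0,0,0.8,0,0,0,0]

```text
time_s: 48.3
position: [0.426, -0.2074, 0.2811]
tcp_rot: [3.141, 0.0, -1.566]
wrist_force: [-0.3, 0.4, -0.3]
gripper_width: 0.0681
finger_force: 0.0
```

Run:
```python
from capfit import *
s,c=look('w14')
for z in(.174,.179,.184):print(z,np.round(capfit('w14',.4265,-.2073,z),4))
h=cv2.cvtColor(c['image'],cv2.COLOR_BGR2HSV)
print('plate',fit(s,c,.426,-.207,.118,.051,h[...,2],.006)[0])
print(s['finger_force'],s['wrist_force'])
```

```text
[ 0.42604238 -0.20744833  0.28110472] [ 3.14063574e+00  3.43343344e-04 -1.56639652e+00] 48.3
0.174 [ 0.9652  0.427  -0.2058]
0.179 [ 0.9287  0.427  -0.2073]
0.184 [ 0.8899  0.427  -0.2083]
plate (56.969581604003906, np.float64(0.427), np.float64(-0.2075))
0.0 [-0.25922341  0.38216515 -0.29542246]
```

```bash
python3 -c "
from bench import r
print(r.hand_in())"
```

```text
the job is handed in; nothing more can be done
None
```

The jar is closed up in the set order: blue weight, collared lid, airlock pressed home, dust cap on top. I handed it in at about 48 s of the 128 s; hand-in gave no verdict, and the airlock and cap were confirmed by contact height and image fits only, since the picture allowance was used up.

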